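# Sort fasteners into the sample-marked trays

## Robot

A 6-joint arm with a two-finger parallel gripper is mounted at the origin on the work surface. World frame = base frame: x ahead of the robot, y to its left, z up, the work surface at z = 0. Lengths are in m, angles in degrees, forces in N, time in s.
With the tool pointing down it reaches from about 0.4 to 0.825 m from the base axis. Payload 7 kg.
Tool frame: the origin (TCP) lies at the very end of the fingers, on their centre line; the grasp point (between the pads) lies 19 mm behind it (r.hold_point_z is the distance from the TCP to the grasp point, in m); x points along the fingers, y is the direction in which the jaws open and shut, and the axes are right-handed (so a half turn about x gives the same grasp; the last joint's range is limited). The gripper opens to 88 mm and grips with 3 to 60 N. Pads are 19 mm wide; open, the fingers measure 130 mm over their backs; the gripper's body (78 mm by 193 mm) begins 47 mm behind the grasp point.
Start: joints at [-50.644, 20.546, 0.682, 0, -70.136, -16.507], TCP at [0.262, -0.622, 0.227] pointing down, gripper open.
Joint ranges: [-176.03, 176.03], [-82.01, 121.73], [-58.28, 71.71], [-173.87, 95.51], [-174.79, -0.11], [-173.66, 173.66]. Speed limits (degrees/s): [136.94, 136.94, 172.46, 180, 180, 180].

## Interface

Orientations are given as [roll, pitch, yaw] about the fixed x, y, z axes, in that order (R = Rz(yaw) Ry(pitch) Rx(roll)).
In Python, from plant import r gives the robot as it stands. The module is installed in compiled form; this text tells all that it offers.
- The arm moves only by the shell command python3 -m creep 'ROWS' [FORCE]. ROWS is JSON, a list of rows, each a list of 7 numbers: the turn, a rotation vector about the tool's x, y, z in rad, then the shift along the tool's x, y, z in cm, then the opening in per cent of the stroke, from 0 (shut) to 100 (fully open). In form: [[rx, ry, rz, x, y, z, fingers], ...]. A call has 1 to 8 rows; each row shifts and turns the commanded pose from where the row before left it, along the tool's axes as they then stand; what a row does not reach is not made up. A row lasts 1/10 s, in which the tool goes at most 50 mm and 8.59 degrees, less where a joint would pass 70% of its speed; a pose out of reach is approached as far as the arm can. A call is refused whole if a number of a shift passes 5 or a number of a turn 0.15, either way. A call with a gripper value outside its range is refused whole. The fingers move at their own pace and stop on an object; FORCE is the grip in N (left out, the last holds). Time passes only in rows, so rows that do not move let the fingers close. It gives the time, the measured TCP pose, the force and the opening at its end, in the units of the state.
- r.get_state(): the state, without advancing time (a new reading comes with each control period).
- r.capture(name): name is "scene" or "top"; returns (picture, depth): 420x560x3 uint8, blue, green, red; 420x560 float32, m along the optical axis (not along the pixel's ray), 0 where there is no reading.
- r.camera_info(name): a dict with "fovy" (degrees; the focal length in pixels is half the picture's height over the tangent of half this angle, whatever the lens; pixels are square), "cx", "cy" (the principal point, pixels), "camera_from_world" (4x4, takes a point from world to camera coordinates). Camera axes: x right, y down, z forward; pixel columns grow to the right and rows downward; lengths in m; the calibration is good to about 2 mm. A picture is of the moment at which its call begins. camera_info takes no time and is no camera call.
- r.close_job(): hands the job in, once; it reports no verdict.
Trained networks look in the newest picture that a camera, given by its name, has taken for a name from the list of things; names that differ only in an ending like _2 or _b are one class to them, and where a whole thing is asked for, a point or a joint stands for the part that bears it (a point fixed in the world has none). Each returns a list of dicts, best first, with "score" (0 to 1); they miss things now and then, are a little off and sometimes report something else, mostly with a low value. They report only what shows in the picture. A call takes as long as a camera call. They do not tell look-alikes from the thing itself.
- r.look_for(query, camera): "rect" ([left, top, right, bottom] in pixels, round what is visible of it).
- r.masks_of(query, camera): "pixels" (420x560 bool, what is visible of it) and "rect" ([left, top, right, bottom] in pixels, round what is visible of it).
The state is a dict: "time_s": time; "joints": joint angles; "qd": joint speeds; "joint_torque": joint torques, N m; "tcp_pos": TCP position; "eef_rot": TCP orientation; "contact_force": force on the tool from outside, world axes, zero at the start; "moment": the same for the moment, N m; "gripper_width": finger opening in m.
Only numpy, scipy, OpenCV 4.12 (cv2) and the standard library are available. Lean on these libraries where they do the work, as an engineer would, in place of code of your own. Each camera call takes 0.05 s, during which the arm holds its last target. There are 200 camera calls.

## Task

After the tool change five steel parts are left mixed on the bench: put the two hex bolts, the two bushes and the T-slot nut each into the tray that has a sample of its kind fixed on the ledge. Stand every part on the tray's floor just as it stands now, bolts upright on their heads, bushes on end, the T-slot nut on its base, none leaning or lying. Leave the tin and the hex key lying among them where they are.

Things in the scene. Friction and masses are not known exactly. Their poses are not given: they have to be found in the camera images.
- bolt_a_mid (a point): Steel hex bolt standing upright on its head: head 24 mm across flats and 10 mm high, below; shank 16 mm in diameter and 45 mm long above it, free end up; 55 mm tall in all, about 110 g. The point is at its centre, half-way up (27.5 mm above its underside), on the shank; z runs up along the shank.
- bolt_b_mid (a point): Steel hex bolt standing upright on its head: head 24 mm across flats and 10 mm high, below; shank 16 mm in diameter and 45 mm long above it, free end up; 55 mm tall in all, about 110 g. The point is at its centre, half-way up (27.5 mm above its underside), on the shank; z runs up along the shank. Like the other bolt.
- bush_a_mid (a point): Plain steel bush (thick-walled tube) standing on end: 32 mm outside diameter, 20 mm bore, 40 mm tall, about 150 g; either end may be up. The point is at its centre, half-way up (20 mm above its underside); z is its axis.
- bush_b_mid (a point): Plain steel bush (thick-walled tube) standing on end: 32 mm outside diameter, 20 mm bore, 40 mm tall, about 150 g; either end may be up. The point is at its centre, half-way up (20 mm above its underside); z is its axis. Like the other bush.
- tnut_mid (a point): Steel T-slot nut on its broad base: base 30 by 30 mm, 12 high; neck on it 30 long (its x), 18 wide (its y), 18 high; 30 mm tall in all, about 150 g. The end faces at +x and -x, 30 mm apart, are flat and plumb over the full height; the y sides are stepped. The point is at its centre, half-way up (15 mm above its underside); z up.
- bolt_tray: Fixed low grey tray, one of three alike: outside 130 (its x) by 140 mm (its y), walls 4 thick and 16 high, dark floor 4 mm above the bench. Origin: centre of its underside; z up. On its +x side (away from the robot) a 45 mm deep, 6 mm high ledge has a fixed sample, 87.5 mm from the origin: a hex bolt lying on its side along the tray's y, at most 32 mm high. The bolts' tray.
- bush_tray: Fixed low grey tray, one of three alike: outside 130 (its x) by 140 mm (its y), walls 4 thick and 16 high, dark floor 4 mm above the bench. Origin: centre of its underside; z up. On its +x side (away from the robot) a 45 mm deep, 6 mm high ledge has a fixed sample, 87.5 mm from the origin: a bush on end, its top 46 mm above the bench. The bushes' tray.
- tnut_tray: Fixed low grey tray, one of three alike: outside 130 (its x) by 140 mm (its y), walls 4 thick and 16 high, dark floor 4 mm above the bench. Origin: centre of its underside; z up. On its +x side (away from the robot) a 45 mm deep, 6 mm high ledge has a fixed sample, 87.5 mm from the origin: a T-slot nut on its base, its top 36 mm above the bench. The T-slot nut's tray.
- tin_mid (a point): Bystander: round blue tin with a bare metal lid, 50 mm in diameter, 26 mm high, loose among the parts. The point is at its centre, half-way up.
- hexkey: Bystander: dark L-shaped hex key lying flat, loose among the parts: long arm 90 mm along its x, centred on the origin; short arm 36 mm towards +y at its -x end; 8 mm thick. Origin: underside of the long arm's middle.
There are look-alikes about, which are no part of the job. Leave any orange look-alike of the part that bears bush_a_mid alone.

How it is judged:
By the outcome, as a careful person would: the job done as asked, in the order asked, and still so for the second after the job is handed in, with the robot touching nothing.
It also fails if it takes over 112 s, if anything falls off the work surface, if the arm or the gripper's body presses on something with over 40 N, if the wrist force passes 120 N, or if a joint passes its speed limit or range.

## Working session

There is one attempt and no reset: what is moved stays moved. The work goes in short steps, Python scripts to look and compute and a shell command to move; the robot and the scene stay as the last step left them, time stands still between calls to the robot, and variables do not carry over. Pictures are saved under pics/ and viewed, about 12 in all and at most 16, crops included, and the job is handed in when it is done.

```bash
mkdir -p pics
python3 - <<'E'
from plant import r
import cv2,numpy as np
s=r.get_state();print({k:np.round(v,3) for k,v in s.items()})
for n in("scene","top"):
    p,d=r.capture(n);cv2.imwrite(f"pics/{n}0.png",p);np.save(f"{n}_d.npy",d)
    c=r.camera_info(n);print(n,c['fovy'],c['cx'],c['cy'],np.round(c['camera_from_world'],3).tolist())
E
```

```text
{'time_s': np.float64(0.0), 'joints': array([-5.0645e+01,  2.0593e+01,  6.3400e-01, -2.0000e-02, -7.0135e+01,
       -1.6507e+01]), 'qd': array([ 0.058, -0.095,  0.018,  0.012,  0.054, -0.023]), 'joint_torque': array([ 0.0000e+00, -5.8271e+01,  2.9305e+01,  6.9970e+00,  7.0000e-03,
       -0.0000e+00]), 'tcp_pos': array([ 0.262, -0.622,  0.226]), 'eef_rot': array([ 95.332,  89.904, 118.172]), 'contact_force': array([-0.285, -0.004,  1.532]), 'moment': array([-0.037,  0.06 ,  0.02 ]), 'gripper_width': np.float64(0.088)}
scene 45.63784626391977 289.2522240573627 200.45677869961068 [[-0.721, 0.693, -0.007, 0.328], [0.499, 0.512, -0.699, -0.2], [-0.482, -0.507, -0.715, 1.2], [0.0, 0.0, 0.0, 1.0]]
top 51.74195931814308 277.4581882388043 208.2843726774307 [[0.004, -0.999, -0.035, 0.013], [-0.996, -0.001, -0.092, 0.475], [0.092, 0.035, -0.995, 0.917], [0.0, 0.0, 0.0, 1.0]]
```

View pics/top0.png

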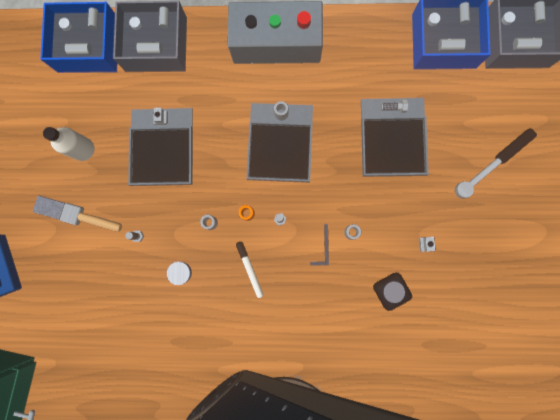

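View pics/scene0.png

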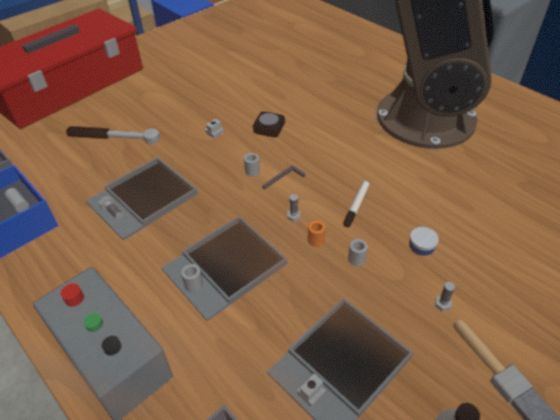

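Top view: trays run left to right: T-nut (160,155), bush (280,150), bolt (394,144). The parts are a bolt (134,236), a bush (208,222), an orange decoy (246,212), a bolt (280,218), a bush (353,232) and the T-nut (428,244). The tin is at (178,273) and the key near (325,245).

```bash
cat > h.py <<'E'
from plant import r
import cv2,numpy as np
from scipy.spatial.transform import Rotation as Ro
def cloud(n,d=None):
    if d is None: d=r.capture(n)[1]
    c=r.camera_info(n);f=210/np.tan(np.radians(c['fovy']/2))
    v,u=np.mgrid[:420,:560]
    P=np.stack([(u-c['cx'])/f*d,(v-c['cy'])/f*d,d],-1)
    T=np.linalg.inv(c['camera_from_world']);return P@T[:3,:3].T+T[:3,3]
def rot(): return Ro.from_euler('xyz',r.get_state()['eef_rot'],degrees=True).as_matrix()
def to(x,y,z):
    s=r.get_state();R=rot();return np.round(100*R.T@(np.array([x,y,z])-s['tcp_pos']),2)
E
python3 - <<'E'
from h import *
W=cloud("top",np.load("top_d.npy"));print(np.round(rot(),3).tolist())
W2=cloud("scene",np.load("scene_d.npy"))
for n,(u,v),H,rad in[("boltL",(134,236),.055,.025),("bushL",(208,222),.04,.025),("orange",(246,212),.04,.025),("boltR",(280,218),.055,.025),("bushR",(353,232),.04,.025),("tnut",(428,244),.03,.03),("tin",(178,273),.026,.035)]:
    for nm,A in(("top",W),("scn",W2)):
        if nm=="top": w=A[v-14:v+15,u-14:u+15].reshape(-1,3); 
        else: w=A.reshape(-1,3);w=w[np.hypot(*(w[:,:2]-c0).T)<rad+.01]
        m=np.abs(w[:,2]-H)<.006; t=w[m]
        if len(t)==0: print(n,nm,'none',w[:,2].max());continue
        rc=cv2.minAreaRect((t[:,:2]*1000).astype(np.float32))
        if nm=="top": c0=np.array(rc[0])/1000
        print(n,nm,len(t),'mean',np.round(t.mean(0),4),'rect',np.round(rc[0],1),np.round(rc[1],1),round(rc[2],1))
for n,(u,v) in dict(tn=(160,155),bu=(280,152),bo=(394,146)).items():
    w=W[v-60:v+60,u-50:u+50].reshape(-1,3)
    t=w[(np.abs(w[:,2]-.016)<.004)]
    print(n,'floor',np.round(W[v,u],4),'rect',[np.round(q,1) for q in cv2.minAreaRect((t[:,:2]*1000).astype(np.float32))], len(t))
print("bench",np.round(W[330,280],4),np.round(W[250,300],4))
# tnut masks & key
r.capture("top")
for q in("tnut_mid","hexkey"):
    for m in r.masks_of(q,"top")[:3]:
        t=W[m["pixels"]]; print(q,round(m["score"],2),m["rect"],np.round(np.median(t,0),3))
p=cv2.imread("pics/top0.png"); cv2.imwrite("pics/c1.png",np.hstack([cv2.resize(p[215:275,a:a+60],(400,400),interpolation=cv2.INTER_CUBIC) for a in(400,110)]))
E
```

```text
[[-0.001, -0.388, 0.922], [0.001, 0.922, 0.388], [-1.0, 0.002, -0.0]]
boltL top 55 mean [0.4142 0.3258 0.055 ] rect [414.  326.3] [15.1 15.5] 30.7
boltL scn 87 mean [0.4163 0.3275 0.0534] rect [415.6 327. ] [16.2 15.3] 34.9
bushL top 116 mean [0.4445 0.164  0.0399] rect [444.  164.4] [30.  30.2] 0.2
bushL scn 164 mean [0.447  0.1661 0.0383] rect [446.3 165.3] [30.7 30.4] 87.8
orange top 111 mean [0.4649 0.0819 0.0402] rect [465.5  82.2] [30.4 28.4] 1.1
orange scn 148 mean [0.4673 0.0841 0.0383] rect [467.2  84. ] [31.4 30.9] 43.0
boltR top 47 mean [0.4523 0.01   0.0555] rect [452.6  10.2] [12.7 14.8] 89.7
boltR scn 54 mean [0.4546 0.0115 0.0533] rect [453.8  10.3] [16.1 16.2] 85.9
bushR top 113 mean [ 0.4241 -0.1459  0.0401] rect [ 423.5 -145.3] [29.5 29.6] 0.6
bushR scn 106 mean [ 0.4265 -0.1442  0.038 ] rect [ 426.1 -145. ] [29.4 31. ] 27.8
tnut top 137 mean [ 0.3998 -0.3066  0.0301] rect [ 399.9 -307.9] [30.  19.3] 6.9
tnut scn 85 mean [ 0.4023 -0.3052  0.0286] rect [ 400.9 -306.6] [32.5 19.9] 5.7
tin top 430 mean [0.3348 0.2273 0.0266] rect [334.8 227.9] [49.3 47.1] 89.7
tin scn 492 mean [0.3372 0.2292 0.025 ] rect [335.5 228.6] [50.  48.6] 10.4
tn floor [0.5968 0.2805 0.0065] rect [array([611.3, 279.1]), array([165.7, 141.8]), np.float64(1.4)] 594
bu floor [0.6031 0.0101 0.0049] rect [array([585.9,  12.3]), array([140.3, 229.6]), np.float64(87.7)] 506
bo floor [ 0.6155 -0.2426  0.0057] rect [array([ 631.3, -241.4]), array([165.2, 140.8]), np.float64(0.6)] 549
bench [ 0.2124  0.0088 -0.0012] [ 3.851e-01 -3.460e-02 -2.000e-04]
tnut_mid 0.74 [419.7, 237.0, 434.8, 252.2] [ 0.399 -0.301  0.028]
hexkey 0.67 [313.3, 223.3, 331.3, 266.4] [ 0.381 -0.089  0.008]
```

View pics/c1.png

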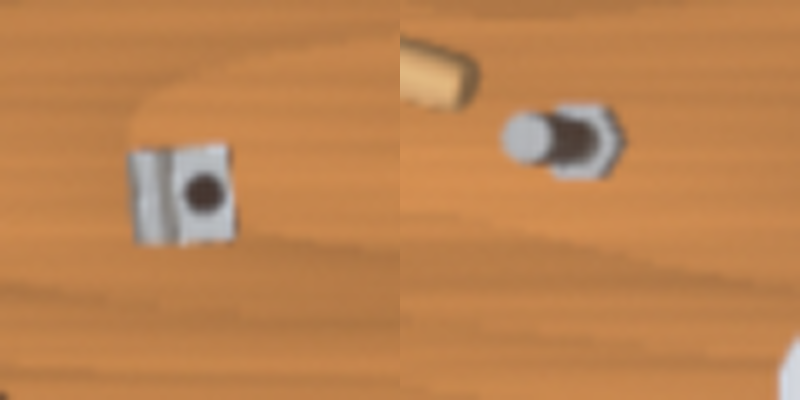

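The T-nut's x axis lies about 6.5° off world x, clear of its neighbours. I'll turn the jaws to that heading while descending.

```bash
cat > go.py <<'E'
import sys
from h import *
s=r.get_state();R=rot()
print('t',round(s['time_s'],2),'tcp',np.round(s['tcp_pos'],4),'jaw',round(np.degrees(np.arctan2(R[1,1],R[0,1])),1),'tilt',np.round(R[:2,0],3),'w',round(s['gripper_width'],4),'F',np.round(s['contact_force'],1),'j',np.round(s['joints']))
p=s['tcp_pos']
for a in sys.argv[1:]:
    q=np.array(eval(a));print(a,np.round(100*R.T@(q-p),2));p=q
E
python3 -m creep '[[-0.143,0,0,1.3,0,0,60],[-0.143,0,0,1.3,0,0,60],[-0.143,0,0,1.3,0,0,60],[-0.143,0,0,1.3,0,0,60],[-0.143,0,0,1.3,0,0,60],[-0.143,0,0,1.3,0,0,60],[-0.143,0,0,1.3,0,0,60],[-0.143,0,0,1.3,0,0,60]]' 30
python3 -m creep '[[-0.143,0,0,1.3,0,0,60],[0,0,0,0,0,0,60],[0,0,0,0,0,0,60]]' 30
python3 go.py '(.4005,-.307,.11)' '(.4005,-.307,.006)'
```

```text
time_s: 1.05
tcp_pos: [0.262, -0.6219, 0.1219]
eef_rot: [37.1, 90.0, 125.9]
contact_force: [0.5, 0.6, 0.2]
gripper_width: 0.0527
time_s: 1.35
tcp_pos: [0.262, -0.6221, 0.1096]
eef_rot: [51.3, 90.0, 147.6]
contact_force: [0.4, -0.1, 1.2]
gripper_width: 0.0523
t 1.35 tcp [ 0.262  -0.6221  0.1096] jaw -173.6 tilt [-0.001  0.   ] w 0.0523 F [ 0.4 -0.1  1.2] j [-51.  26.  -8.   0. -57.  57.]
(.4005,-.307,.11) [ -0.04 -17.25  29.78]
(.4005,-.307,.006) [10.4 -0.  -0. ]
```

```bash
python3 -m creep '[[0,0,0,0,-2.16,3.72,60],[0,0,0,0,-2.16,3.72,60],[0,0,0,0,-2.16,3.72,60],[0,0,0,0,-2.16,3.72,60],[0,0,0,0,-2.16,3.72,60],[0,0,0,0,-2.16,3.72,60],[0,0,0,0,-2.16,3.72,60],[0,0,0,0,-2.16,3.72,60]]' 
python3 -m creep '[[0,0,0,0,0,0,60],[0,0,0,0,0,0,60],[0,0,0,3,0,0,60],[0,0,0,3,0,0,60]]'
python3 go.py '(.4005,-.307,.11)' '(.4005,-.307,.006)'
python3 - <<'E'
from h import *
for n in("top","scene"):
    p,d=r.capture(n)
    c=p[190:290,370:470] if n=="top" else p[60:190,130:310]
    cv2.imwrite(f"pics/a_{n}.png",cv2.resize(c,(400,400)))
cv2.imwrite("pics/a.png",np.hstack([cv2.imread(f"pics/a_{n}.png") for n in("top","scene")]))
E
```

```text
time_s: 2.15
tcp_pos: [0.4008, -0.3053, 0.1109]
eef_rot: [-117.5, 89.9, -21.1]
contact_force: [1.1, -0.8, 0.2]
gripper_width: 0.0528
time_s: 2.55
tcp_pos: [0.4006, -0.3079, 0.0503]
eef_rot: [-114.7, 89.8, -18.2]
contact_force: [0.3, 0.3, 0.0]
gripper_width: 0.0528
t 2.55 tcp [ 0.4006 -0.3079  0.0503] jaw -173.6 tilt [ 0.004 -0.001] w 0.0528 F [0.3 0.3 0. ] j [-15.  16. -33.   0. -41.  22.]
(.4005,-.307,.11) [-5.97 -0.02  0.08]
(.4005,-.307,.006) [10.4   0.04  0.02]
```

View pics/a.png

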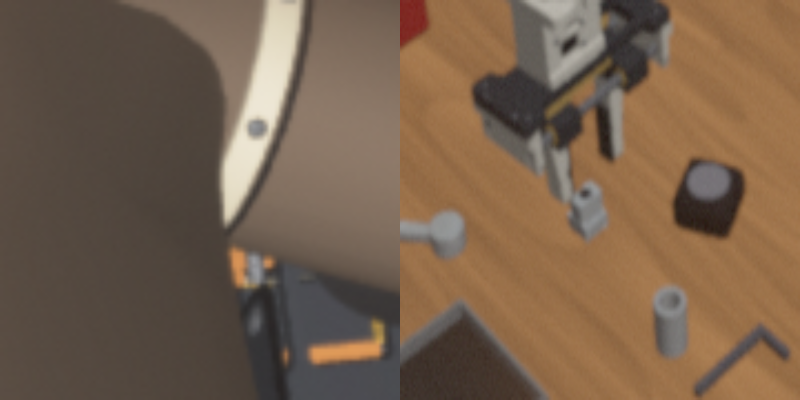

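The scene crop shows the fingertips' midpoint (587,175) directly above the nut (588,210), once the height difference is allowed for. The nut is straddled correctly.

```bash
python3 -m creep '[[0,0,0,1.5,0,0,60],[0,0,0,1.5,0,0,60],[0,0,0,1.4,0,0,60],[0,0,0,0,0,0,60],[0,0,0,0,0,0,20],[0,0,0,0,0,0,20],[0,0,0,0,0,0,20],[0,0,0,0,0,0,20]]' 40
python3 -m creep '[[0,0,0,0,0,0,20],[0,0,0,0,0,0,20],[0,0,0,-1.5,0,0,20],[0,0,0,-3,0,0,20],[0,0,0,-3,0,0,20],[0,0,0,-3,0,0,20],[0,0,0,0,0,0,20]]' 
python3 go.py '(.595,.28,.11)' '(.595,.28,.0105)'
```

```text
time_s: 3.45
tcp_pos: [0.4002, -0.3069, 0.0065]
eef_rot: [-119.4, 89.9, -22.8]
contact_force: [-0.5, 0.4, 5.0]
gripper_width: 0.03
time_s: 4.15
tcp_pos: [0.4019, -0.3074, 0.1146]
eef_rot: [-118.6, 89.6, -22.0]
contact_force: [-0.4, 0.5, -1.8]
gripper_width: 0.0296
t 4.15 tcp [ 0.4019 -0.3074  0.1146] jaw -173.4 tilt [ 0.006 -0.003] w 0.0296 F [-0.4  0.5 -1.8] j [-15.  11. -29.   0. -50.  22.]
(.595,.28,.11) [  0.43 -25.97  56.12]
(.595,.28,.0105) [9.95 0.06 0.03]
```

```bash
python3 -m creep '[[0,0,0,0,-1.62,3.51,20],[0,0,0,0,-1.62,3.51,20],[0,0,0,0,-1.62,3.51,20],[0,0,0,0,-1.62,3.51,20],[0,0,0,0,-1.62,3.51,20],[0,0,0,0,-1.62,3.51,20],[0,0,0,0,-1.62,3.51,20],[0,0,0,0,-1.62,3.51,20]]' 
python3 -m creep '[[0,0,0,0,-1.62,3.51,20],[0,0,0,0,-1.62,3.51,20],[0,0,0,0,-1.62,3.51,20],[0,0,0,0,-1.62,3.51,20],[0,0,0,0,-1.62,3.51,20],[0,0,0,0,-1.62,3.51,20],[0,0,0,0,-1.62,3.51,20],[0,0,0,0,-1.62,3.51,20]]' 
python3 -m creep '[[0,0,0,0,0,0,20],[0,0,0,0,0,0,20],[0,0,0,0,0,0,20]]'
python3 go.py '(.595,.28,.11)' '(.595,.28,.0105)'
```

```text
time_s: 4.95
tcp_pos: [0.4957, -0.0111, 0.11]
eef_rot: [84.7, 89.9, -178.7]
contact_force: [1.1, -0.7, -1.6]
gripper_width: 0.0299
time_s: 5.75
tcp_pos: [0.5922, 0.2824, 0.1094]
eef_rot: [112.1, 89.9, -151.4]
contact_force: [0.6, -1.0, -1.9]
gripper_width: 0.0297
time_s: 6.05
tcp_pos: [0.5918, 0.2803, 0.1096]
eef_rot: [115.7, 89.9, -147.7]
contact_force: [-0.9, 0.3, -2.7]
gripper_width: 0.0301
t 6.05 tcp [0.5918 0.2803 0.1096] jaw -173.4 tilt [-0.002 -0.001] w 0.0301 F [-0.9  0.3 -2.7] j [ 42.  24. -10.  -0. -56. -36.]
(.595,.28,.11) [-0.04 -0.31 -0.07]
(.595,.28,.0105) [ 9.95 -0.02  0.01]
```

```bash
python3 -m creep '[[0,0,0,3,-0.3,0,20],[0,0,0,3,0,0,20],[0,0,0,2,0,0,20],[0,0,0,1,0,0,20],[0,0,0,0.5,0,0,20],[0,0,0,0.3,0,0,20],[0,0,0,0,0,0,20],[0,0,0,0,0,0,20]]' 
python3 go.py '(.595,.28,.0105)'
```

```text
time_s: 6.85
tcp_pos: [0.5962, 0.2818, 0.0136]
eef_rot: [-59.8, 89.9, 36.8]
contact_force: [-0.4, -0.3, -1.2]
gripper_width: 0.0302
t 6.85 tcp [0.5962 0.2818 0.0136] jaw -173.4 tilt [0.001 0.001] w 0.0302 F [-0.4 -0.3 -1.2] j [ 42.  30. -15.   0. -45. -36.]
(.595,.28,.0105) [ 0.31  0.14 -0.16]
```

```bash
for i in 1 2; do python3 -m creep '[[0,0,0,0.1,0,0,20],[0,0,0,0,0,0,20]]' | grep -E "tcp|force"; done
```

```text
tcp_pos: [0.5958, 0.2816, 0.012]
contact_force: [0.2, -0.4, -1.4]
tcp_pos: [0.5956, 0.2815, 0.0106]
contact_force: [-0.1, 0.5, -1.8]
```

```bash
for i in 1 2 3; do python3 -m creep '[[0,0,0,0.05,0,0,20],[0,0,0,0,0,0,20]]' | grep -E "tcp|force"; done
```

```text
tcp_pos: [0.5957, 0.2815, 0.0106]
contact_force: [-2.0, 0.1, 3.6]
tcp_pos: [0.5957, 0.2815, 0.0105]
contact_force: [-3.7, -1.2, 8.0]
tcp_pos: [0.5956, 0.2815, 0.0105]
contact_force: [-5.4, -1.5, 12.1]
```

Contact came at z≈10.5 mm, as predicted. Next I release, retreat and head for bushR.

```bash
python3 -m creep '[[0,0,0,-0.1,0,0,60],[0,0,0,0,0,0,60],[0,0,0,0,0,0,60],[0,0,0,-1,0,0,60],[0,0,0,-3,0,0,60],[0,0,0,-3,0,0,60],[0,0,0,-3,0,0,60],[0,0,0,0,0,0,60]]' 
python3 go.py '(.425,-.145,.11)' '(.425,-.145,.012)'
```

```text
time_s: 8.65
tcp_pos: [0.5982, 0.283, 0.1158]
eef_rot: [-64.3, 89.5, 32.3]
contact_force: [0.8, 0.5, 0.7]
gripper_width: 0.0525
t 8.65 tcp [0.5982 0.283  0.1158] jaw -173.4 tilt [0.007 0.004] w 0.0525 F [0.8 0.5 0.7] j [ 42.  24. -10.   0. -56. -36.]
(.425,-.145,.11) [  0.27  22.16 -40.51]
(.425,-.145,.012) [ 9.8   0.07 -0.04]
```

```bash
python3 -m creep '[[0,0,0,0,1.84,-3.37,60],[0,0,0,0,1.84,-3.37,60],[0,0,0,0,1.84,-3.37,60],[0,0,0,0,1.84,-3.37,60],[0,0,0,0,1.84,-3.37,60],[0,0,0,0,1.84,-3.37,60],[0,0,0,0,1.84,-3.37,60],[0,0,0,0,1.84,-3.37,60]]' 
python3 -m creep '[[0,0,0,0,1.84,-3.37,60],[0,0,0,0,1.84,-3.37,60],[0,0,0,0,1.84,-3.37,60],[0,0,0,0,1.84,-3.37,60],[0,0,0,0,0,0,60],[0,0,0,0,0,0,60],[0,0,0,0,0,0,60]]' 
python3 go.py '(.425,-.145,.11)' '(.425,-.145,.012)'
python3 - <<'E'
from h import *
p,d=r.capture("scene")
cv2.imwrite("pics/b.png",np.hstack([cv2.resize(p[80:210,180:340],(400,325)),cv2.resize(p[290:420,270:430],(400,325))]))
E
```

```text
time_s: 9.45
tcp_pos: [0.4795, -0.0046, 0.1103]
eef_rot: [-81.2, 90.0, 15.4]
contact_force: [0.5, 0.7, -0.0]
gripper_width: 0.0527
time_s: 10.15
tcp_pos: [0.4231, -0.1453, 0.1103]
eef_rot: [-95.5, 90.0, 1.1]
contact_force: [1.0, -0.6, -0.2]
gripper_width: 0.0526
t 10.15 tcp [ 0.4231 -0.1453  0.1103] jaw -173.4 tilt [0.001 0.   ] w 0.0526 F [ 1.  -0.6 -0.2] j [  6.   6. -36.   0. -48.   0.]
(.425,-.145,.11) [ 0.03 -0.19  0.01]
(.425,-.145,.012) [9.8  0.01 0.  ]
```

View pics/b.png

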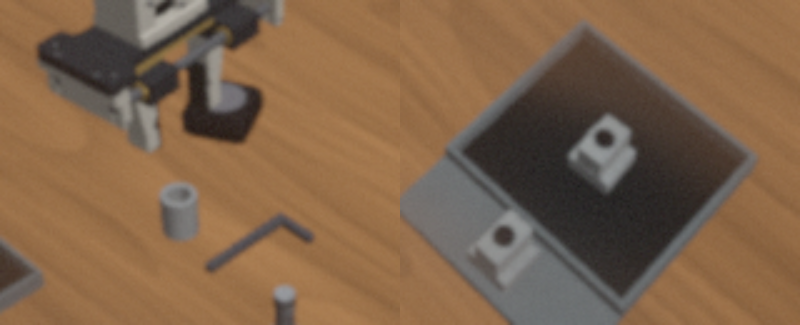

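The T-nut stands flat in its tray at crop (603,152). The gripper is above bushR, so I grasp it now.

```bash
python3 -m creep '[[0,0,0,3,-0.2,0,60],[0,0,0,3,0,0,60],[0,0,0,2.4,0,0,60],[0,0,0,1.4,0,0,60],[0,0,0,0,0,0,60],[0,0,0,0,0,0,20],[0,0,0,0,0,0,20],[0,0,0,0,0,0,20]]' 40
python3 go.py
python3 -m creep '[[0,0,0,0,0,0,20],[0,0,0,0,0,0,20],[0,0,0,0,0,0,20],[0,0,0,-1.5,0,0,20],[0,0,0,-3,0,0,20],[0,0,0,-3,0,0,20],[0,0,0,-2.3,0,0,20],[0,0,0,0,0,0,20]]' 
python3 go.py '(.60,-.02,.11)' '(.60,-.02,.016)'
```

```text
time_s: 11.0
tcp_pos: [0.4255, -0.1452, 0.013]
eef_rot: [-93.4, 89.9, 3.2]
contact_force: [-0.5, -0.1, -0.9]
gripper_width: 0.0341
t 11.0 tcp [ 0.4255 -0.1452  0.013 ] jaw -173.4 tilt [0.002 0.   ] w 0.0341 F [-0.5 -0.1 -0.9] j [  6.  15. -42.   0. -33.   0.]
time_s: 11.8
tcp_pos: [0.4266, -0.1455, 0.1133]
eef_rot: [-95.3, 89.6, 1.3]
contact_force: [1.1, -0.1, -2.1]
gripper_width: 0.0309
t 11.8 tcp [ 0.4266 -0.1455  0.1133] jaw -173.4 tilt [0.006 0.   ] w 0.0309 F [ 1.1 -0.1 -2.1] j [  6.   5. -36.   0. -48.   0.]
(.60,-.02,.11) [  0.43 -18.66  10.47]
(.60,-.02,.016) [9.4  0.06 0.01]
```

```bash
python3 -m creep '[[0,0,0,0,-2.67,1.5,20],[0,0,0,0,-2.67,1.5,20],[0,0,0,0,-2.67,1.5,20],[0,0,0,0,-2.67,1.5,20],[0,0,0,0,-2.67,1.5,20],[0,0,0,0,-2.67,1.5,20],[0,0,0,0,-2.67,1.5,20],[0,0,0,0,0,0,20]]' 
python3 -m creep '[[0,0,0,0,0,0,20],[0,0,0,0,0,0,20],[0,0,0,3,0,0,20],[0,0,0,3,0,0,20],[0,0,0,2,0,0,20],[0,0,0,0.9,0,0,20],[0,0,0,0,0,0,20],[0,0,0,0,0,0,20]]' 
python3 go.py '(.60,-.02,.0165)'
```

```text
time_s: 12.6
tcp_pos: [0.6006, -0.0179, 0.1087]
eef_rot: [153.3, 90.0, -110.0]
contact_force: [-1.6, -0.3, -2.0]
gripper_width: 0.0311
time_s: 13.4
tcp_pos: [0.5987, -0.0198, 0.022]
eef_rot: [-94.2, 89.9, 2.4]
contact_force: [-0.4, 0.8, -0.8]
gripper_width: 0.0312
t 13.4 tcp [ 0.5987 -0.0198  0.022 ] jaw -173.4 tilt [0.001 0.   ] w 0.0312 F [-0.4  0.8 -0.8] j [ 17.  25. -23.   0. -42. -10.]
(.60,-.02,.0165) [ 0.55 -0.12 -0.03]
```

```bash
python3 -m creep '[[0,0,0,0.2,0,0,20],[0,0,0,0.1,0,0,20],[0,0,0,0.1,0,0,20],[0,0,0,0,0,0,20]]' | grep -E "tcp|force"
for i in 1 2 3 4; do python3 -m creep '[[0,0,0,0.05,0,0,20],[0,0,0,0,0,0,20]]' | grep -E "tcp|force"; done
```

```text
tcp_pos: [0.5983, -0.0196, 0.0173]
contact_force: [-0.2, -0.4, -1.5]
tcp_pos: [0.5984, -0.0196, 0.017]
contact_force: [-1.4, 0.5, 3.1]
tcp_pos: [0.5984, -0.0196, 0.017]
contact_force: [-2.9, 0.8, 8.0]
tcp_pos: [0.5984, -0.0196, 0.0169]
contact_force: [-4.8, 0.2, 13.1]
tcp_pos: [0.5984, -0.0196, 0.0169]
contact_force: [-7.0, 1.0, 16.4]
```

```bash
python3 -m creep '[[0,0,0,-0.15,0,0,60],[0,0,0,0,0,0,60],[0,0,0,0,0,0,60],[0,0,0,-1,0,0,60],[0,0,0,-3,0,0,60],[0,0,0,-3,0,0,60],[0,0,0,-3,0,0,60],[0,0,0,0,0,0,60]]' 
python3 go.py '(.4535,.0105,.12)'
python3 -m creep '[[0,0,0,0,2.76,0.87,60],[0,0,0,0,2.76,0.87,60],[0,0,0,0,2.76,0.87,60],[0,0,0,0,2.76,0.87,60],[0,0,0,0,2.76,0.87,60],[0,0,0,0,0,0,60],[0,0,0,0,0,0,60],[0,0,0,0,0,0,60]]' 
python3 go.py '(.4535,.0105,.12)' '(.4535,.0105,.016)'
```

```text
time_s: 15.4
tcp_pos: [0.6012, -0.0193, 0.1217]
eef_rot: [-89.1, 89.6, 7.6]
contact_force: [0.5, -0.5, -1.0]
gripper_width: 0.0528
t 15.4 tcp [ 0.6012 -0.0193  0.1217] jaw -173.4 tilt [0.008 0.001] w 0.0528 F [ 0.5 -0.5 -1. ] j [ 17.  18. -17.   0. -54. -10.]
(.4535,.0105,.12) [ 0.06 14.33  4.67]
time_s: 16.2
tcp_pos: [0.457, 0.0079, 0.1169]
eef_rot: [-84.5, 90.0, 12.1]
contact_force: [-0.1, -0.6, -0.3]
gripper_width: 0.0525
t 16.2 tcp [0.457  0.0079 0.1169] jaw -173.4 tilt [0.001 0.   ] w 0.0525 F [-0.1 -0.6 -0.3] j [ 26.   6. -35.   0. -49. -19.]
(.4535,.0105,.12) [-0.31  0.32  0.3 ]
(.4535,.0105,.016) [ 1.04e+01  1.00e-02 -0.00e+00]
```

```bash
python3 -m creep '[[0,0,0,3,0.32,0.3,60],[0,0,0,3,0,0,60],[0,0,0,2.7,0,0,60],[0,0,0,1.4,0,0,60],[0,0,0,0,0,0,60],[0,0,0,0,0,0,60],[0,0,0,0,0,0,5],[0,0,0,0,0,0,5]]' 40
python3 go.py
python3 -m creep '[[0,0,0,0,0,0,5],[0,0,0,0,0,0,5],[0,0,0,0,0,0,5],[0,0,0,0,0,0,5],[0,0,0,0,0,0,5],[0,0,0,0,0,0,5],[0,0,0,0,0,0,5]]'
python3 -m creep '[[0,0,0,-1.5,0,0,5],[0,0,0,-3,0,0,5],[0,0,0,-3,0,0,5],[0,0,0,-3,0,0,5],[0,0,0,0,0,0,5],[0,0,0,0,0,0,5]]' 
python3 go.py '(.612,-.212,.12)' '(.612,-.212,.02)'
```

```text
time_s: 17.0
tcp_pos: [0.4535, 0.0106, 0.0164]
eef_rot: [-72.4, 89.9, 24.2]
contact_force: [0.6, -0.8, 0.4]
gripper_width: 0.0416
t 17.0 tcp [0.4535 0.0106 0.0164] jaw -173.4 tilt [0.002 0.001] w 0.0416 F [ 0.6 -0.8  0.4] j [ 26.  15. -42.   0. -34. -20.]
time_s: 17.7
tcp_pos: [0.4529, 0.0104, 0.0158]
eef_rot: [-79.8, 90.0, 16.8]
contact_force: [0.5, 1.1, 5.2]
gripper_width: 0.0146
time_s: 18.3
tcp_pos: [0.4525, 0.0104, 0.1207]
eef_rot: [-48.3, 89.9, 48.3]
contact_force: [-0.0, -0.0, -1.9]
gripper_width: 0.015
t 18.3 tcp [0.4525 0.0104 0.1207] jaw -173.4 tilt [0.001 0.001] w 0.015 F [-0.  -0.  -1.9] j [ 26.   5. -35.  -0. -50. -20.]
(.612,-.212,.12) [  0.06 -13.3  -23.92]
(.612,-.212,.02) [10.    0.01 -0.01]
```

```bash
python3 -m creep '[[0,0,0,0,-1.66,-2.99,5],[0,0,0,0,-1.66,-2.99,5],[0,0,0,0,-1.66,-2.99,5],[0,0,0,0,-1.66,-2.99,5],[0,0,0,0,-1.66,-2.99,5],[0,0,0,0,-1.66,-2.99,5],[0,0,0,0,-1.66,-2.99,5],[0,0,0,0,-1.66,-2.99,5]]' 
python3 -m creep '[[0,0,0,0,0,0,5],[0,0,0,0,0,0,5],[0,0,0,3,0,0,5],[0,0,0,3,0,0,5],[0,0,0,2,0,0,5],[0,0,0,1.4,0,0,5],[0,0,0,0,0,0,5],[0,0,0,0,0,0,5]]' 
python3 go.py '(.612,-.212,.02)'
python3 - <<'E'
from h import *
p,d=r.capture("scene")
cv2.imwrite("pics/c.png",cv2.resize(p[100:310,80:320],(686,600)))
E
```

```text
time_s: 19.1
tcp_pos: [0.6116, -0.2132, 0.118]
eef_rot: [74.5, 89.8, 171.1]
contact_force: [1.0, 0.8, -0.9]
gripper_width: 0.0148
time_s: 19.9
tcp_pos: [0.6122, -0.2117, 0.0269]
eef_rot: [160.9, 90.0, -102.5]
contact_force: [0.8, 0.4, -1.2]
gripper_width: 0.0149
t 19.9 tcp [ 0.6122 -0.2117  0.0269] jaw -173.4 tilt [-0. -0.] w 0.0149 F [ 0.8  0.4 -1.2] j [ -2.  28. -16.   0. -46.   8.]
(.612,-.212,.02) [ 0.69  0.02 -0.03]
```

View pics/c.png

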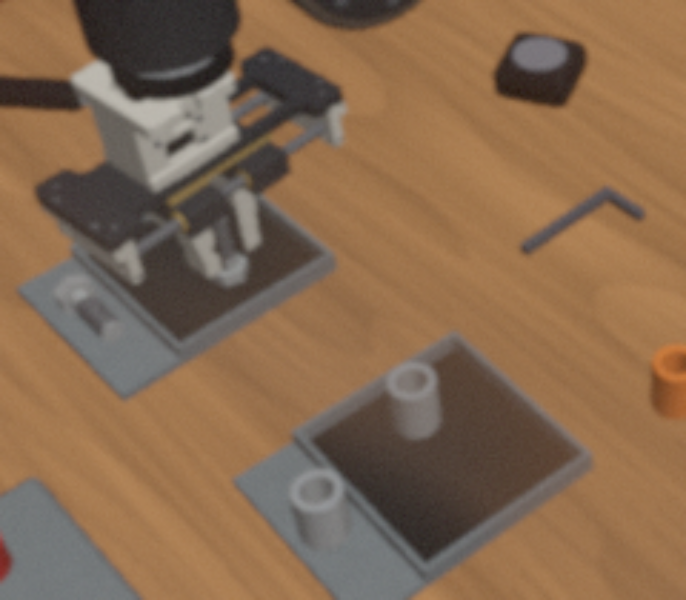

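The bush stands well in its tray at (413,400). The bolt hangs upright over its own tray at (232,270). Now the final lowering.

```bash
python3 -m creep '[[0,0,0,0.3,0,0,5],[0,0,0,0.2,0,0,5],[0,0,0,0,0,0,5]]' | grep -E "tcp|force"
for i in 1 2 3 4 5; do python3 -m creep '[[0,0,0,0.05,0,0,5],[0,0,0,0,0,0,5]]' | grep -E "tcp|force"; done
```

```text
tcp_pos: [0.6121, -0.2121, 0.0218]
contact_force: [0.6, -0.9, -1.1]
tcp_pos: [0.6121, -0.2121, 0.0212]
contact_force: [0.3, 0.0, -1.7]
tcp_pos: [0.6121, -0.2121, 0.0205]
contact_force: [-0.5, 0.4, -0.9]
tcp_pos: [0.612, -0.212, 0.02]
contact_force: [0.5, 0.2, -0.7]
tcp_pos: [0.6121, -0.2121, 0.0199]
contact_force: [-1.4, 1.1, 2.2]
tcp_pos: [0.6121, -0.2121, 0.0199]
contact_force: [-2.0, 1.3, 7.1]
```

```bash
python3 -m creep '[[0,0,0,-0.07,0,0,60],[0,0,0,0,0,0,60],[0,0,0,0,0,0,60],[0,0,0,0,0,0,60],[0,0,0,-1.5,0,0,60],[0,0,0,-3,0,0,60],[0,0,0,-3,0,0,60],[0,0,0,-2.5,0,0,60]]' 
python3 -m creep '[[0,0,0,0,0,0,60],[0,0,0,0,0,0,60]]'
python3 go.py '(.4455,.165,.12)'
```

```text
time_s: 22.05
tcp_pos: [0.6125, -0.2122, 0.1226]
eef_rot: [-111.8, 89.9, -15.2]
contact_force: [0.7, -0.1, -0.4]
gripper_width: 0.0523
time_s: 22.25
tcp_pos: [0.6125, -0.212, 0.1213]
eef_rot: [-95.6, 89.9, 1.0]
contact_force: [-1.4, 0.1, -1.2]
gripper_width: 0.0528
t 22.25 tcp [ 0.6125 -0.212   0.1213] jaw -173.4 tilt [0.002 0.   ] w 0.0528 F [-1.4  0.1 -1.2] j [ -2.  23. -11.  -0. -57.   8.]
(.4455,.165,.12) [ 0.1  12.27 39.37]
```

```bash
python3 -m creep '[[0,0,0,0,1.23,3.94,60],[0,0,0,0,1.23,3.94,60],[0,0,0,0,1.23,3.94,60],[0,0,0,0,1.23,3.94,60],[0,0,0,0,1.23,3.94,60],[0,0,0,0,1.23,3.94,60],[0,0,0,0,1.23,3.94,60],[0,0,0,0,1.23,3.94,60]]' 
python3 -m creep '[[0,0,0,0,1.23,3.94,60],[0,0,0,0,1.23,3.94,60],[0,0,0,0,0,0,60],[0,0,0,0,0,0,60],[0,0,0,0,0,0,60]]'
python3 go.py '(.4455,.165,.12)' '(.4455,.165,.012)'
```

```text
time_s: 23.05
tcp_pos: [0.4767, 0.0908, 0.1192]
eef_rot: [112.3, 89.9, -151.1]
contact_force: [1.0, 0.4, -1.6]
gripper_width: 0.0527
time_s: 23.55
tcp_pos: [0.4444, 0.1646, 0.1193]
eef_rot: [123.9, 89.9, -139.5]
contact_force: [0.3, -0.3, 1.2]
gripper_width: 0.0525
t 23.55 tcp [0.4444 0.1646 0.1193] jaw -173.4 tilt [-0.001 -0.001] w 0.0525 F [ 0.3 -0.3  1.2] j [ 44.   8. -32.  -0. -50. -38.]
(.4455,.165,.12) [-0.07 -0.11  0.03]
(.4455,.165,.012) [ 1.08e+01 -1.00e-02  1.00e-02]
```

```bash
python3 -m creep '[[0,0,0,3,-0.1,0,60],[0,0,0,3,0,0,60],[0,0,0,3,0,0,60],[0,0,0,1.7,0,0,60],[0,0,0,0,0,0,60],[0,0,0,0,0,0,60],[0,0,0,0,0,0,20],[0,0,0,0,0,0,20]]' 40
python3 go.py
python3 -m creep '[[0,0,0,0,0,0,20],[0,0,0,0,0,0,20],[0,0,0,0,0,0,20],[0,0,0,-1.5,0,0,20],[0,0,0,-3,0,0,20],[0,0,0,-3,0,0,20],[0,0,0,-2.3,0,0,20],[0,0,0,0,0,0,20]]' 
python3 go.py '(.60,.042,.112)' '(.60,.042,.017)'
```

```text
time_s: 24.35
tcp_pos: [0.4464, 0.1657, 0.0138]
eef_rot: [-54.2, 89.9, 42.4]
contact_force: [-0.6, 0.7, 0.0]
gripper_width: 0.0414
t 24.35 tcp [0.4464 0.1657 0.0138] jaw -173.4 tilt [0.002 0.001] w 0.0414 F [-0.6  0.7  0. ] j [ 44.  17. -39.   0. -34. -38.]
time_s: 25.15
tcp_pos: [0.4472, 0.1667, 0.114]
eef_rot: [-57.4, 89.6, 39.2]
contact_force: [-0.3, 0.2, -0.9]
gripper_width: 0.0322
t 25.15 tcp [0.4472 0.1667 0.114 ] jaw -173.4 tilt [0.005 0.004] w 0.0322 F [-0.3  0.2 -0.9] j [ 44.   8. -33.   0. -49. -38.]
(.60,.042,.112) [  0.22 -13.74 -14.15]
(.60,.042,.017) [ 9.5   0.05 -0.03]
```

```bash
python3 -m creep '[[0,0,0,0,-2.3,-2.36,20],[0,0,0,0,-2.3,-2.36,20],[0,0,0,0,-2.3,-2.36,20],[0,0,0,0,-2.3,-2.36,20],[0,0,0,0,-2.3,-2.36,20],[0,0,0,0,-2.3,-2.36,20],[0,0,0,0,0,0,20],[0,0,0,0,0,0,20]]' 
python3 -m creep '[[0,0,0,3,0,0,20],[0,0,0,3,0,0,20],[0,0,0,2,0,0,20],[0,0,0,0.9,0,0,20],[0,0,0,0,0,0,20],[0,0,0,0,0,0,20],[0,0,0,0,0,0,20]]' 
python3 go.py '(.60,.042,.017)'
```

```text
time_s: 25.95
tcp_pos: [0.5983, 0.0398, 0.1092]
eef_rot: [92.9, 89.9, -170.6]
contact_force: [-0.6, 0.6, -2.0]
gripper_width: 0.0317
time_s: 26.65
tcp_pos: [0.5998, 0.041, 0.0231]
eef_rot: [-79.0, 89.9, 17.6]
contact_force: [0.6, -0.0, -1.4]
gripper_width: 0.0316
t 26.65 tcp [0.5998 0.041  0.0231] jaw -173.4 tilt [0.002 0.001] w 0.0316 F [ 0.6 -0.  -1.4] j [ 23.  25. -22.   0. -42. -16.]
(.60,.042,.017) [ 0.61 -0.03  0.09]
```

```bash
python3 -m creep '[[0,0,0,0.3,0,0,20],[0,0,0,0.15,0,0,20],[0,0,0,0,0,0,20]]' | grep -E "tcp|force"
for i in 1 2 3 4 5; do python3 -m creep '[[0,0,0,0.05,0,0,20],[0,0,0,0,0,0,20]]' | grep -E "tcp|force"; done
```

```text
tcp_pos: [0.5993, 0.0406, 0.0177]
contact_force: [-0.3, 0.6, 0.9]
tcp_pos: [0.5993, 0.0406, 0.0176]
contact_force: [-2.0, 0.3, 6.5]
tcp_pos: [0.5993, 0.0406, 0.0176]
contact_force: [-4.7, 1.1, 10.1]
tcp_pos: [0.5993, 0.0406, 0.0175]
contact_force: [-5.6, 0.2, 14.2]
tcp_pos: [0.5993, 0.0406, 0.0175]
contact_force: [-7.4, 1.7, 19.4]
tcp_pos: [0.5994, 0.0406, 0.0175]
contact_force: [-9.0, 2.8, 22.2]
```

```bash
python3 -m creep '[[0,0,0,-0.22,0,0,60],[0,0,0,0,0,0,60],[0,0,0,0,0,0,60],[0,0,0,-1.5,0,0,60],[0,0,0,-3,0,0,60],[0,0,0,-3,0,0,60],[0,0,0,-2.5,0,0,60],[0,0,0,0,0,0,60]]' 
python3 -m creep '[[0.129,0,0,0,0,0,45],[0.129,0,0,0,0,0,45],[0.129,0,0,0,0,0,45],[0.129,0,0,0,0,0,45],[0.129,0,0,0,0,0,45],[0.129,0,0,0,0,0,45],[0.129,0,0,0,0,0,45],[0,0,0,0,0,0,45]]'
python3 go.py '(.415,.3265,.12)'
```

```text
time_s: 28.75
tcp_pos: [0.6013, 0.041, 0.1206]
eef_rot: [-82.9, 89.7, 13.8]
contact_force: [0.5, -0.3, 0.3]
gripper_width: 0.0527
time_s: 29.55
tcp_pos: [0.5986, 0.0404, 0.1159]
eef_rot: [150.0, 89.9, -165.2]
contact_force: [-0.7, -0.5, 0.2]
gripper_width: 0.0398
t 29.55 tcp [0.5986 0.0404 0.1159] jaw 134.7 tilt [-0.001 -0.   ] w 0.0398 F [-0.7 -0.5  0.2] j [ 22.  19. -17.  -0. -54. -68.]
(.415,.3265,.12) [-0.39 33.25  7.1 ]
```

```bash
python3 -m creep '[[0,0,0,-0.04,3.69,0.79,45],[0,0,0,-0.04,3.69,0.79,45],[0,0,0,-0.04,3.69,0.79,45],[0,0,0,-0.04,3.69,0.79,45],[0,0,0,-0.04,3.69,0.79,45],[0,0,0,-0.04,3.69,0.79,45],[0,0,0,-0.04,3.69,0.79,45],[0,0,0,-0.04,3.69,0.79,45]]' 
python3 -m creep '[[0,0,0,-0.04,3.69,0.79,45],[0,0,0,0,0,0,45],[0,0,0,0,0,0,45],[0,0,0,0,0,0,45]]'
python3 go.py '(.415,.3265,.12)' '(.415,.3265,.07)' '(.415,.3265,.016)'
python3 - <<'E'
from h import *
p,d=r.capture("scene")
cv2.imwrite("pics/d.png",cv2.resize(p[190:390,330:560],(690,600)))
E
```

```text
time_s: 30.35
tcp_pos: [0.4345, 0.2954, 0.1198]
eef_rot: [-173.4, 90.0, -128.3]
contact_force: [0.7, -0.6, -0.2]
gripper_width: 0.0395
time_s: 30.75
tcp_pos: [0.4152, 0.3255, 0.1202]
eef_rot: [-170.7, 90.0, -125.8]
contact_force: [0.6, -0.6, 0.8]
gripper_width: 0.0395
t 30.75 tcp [0.4152 0.3255 0.1202] jaw 134.9 tilt [-0.001 -0.001] w 0.0395 F [ 0.6 -0.6  0.8] j [  59.   12.  -26.   -0.  -52. -104.]
(.415,.3265,.12) [0.02 0.09 0.06]
(.415,.3265,.07) [5. 0. 0.]
(.415,.3265,.016) [5.4 0.  0. ]
```

View pics/d.png

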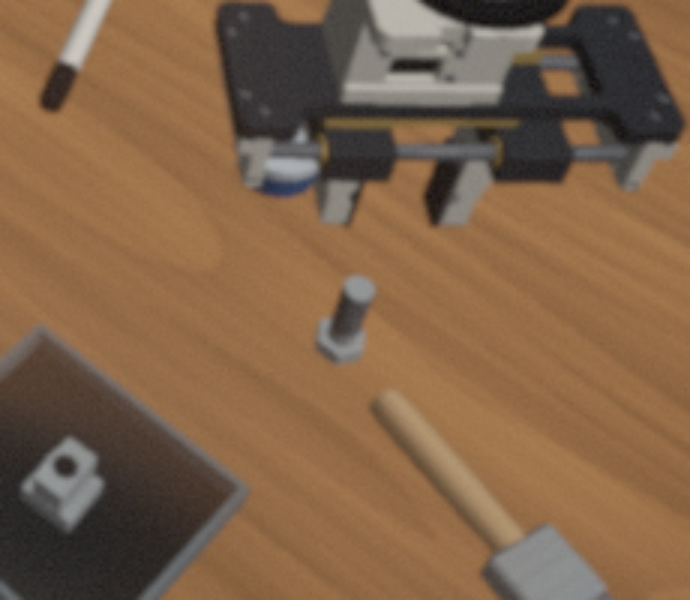

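Run:
```python
from h import *
c=r.camera_info("scene");f=210/np.tan(np.radians(c['fovy']/2))
R=rot();t=r.get_state()['tcp_pos']
for n,q in dict(tcp=t,padL=t+R[:,1]*.02,padR=t-R[:,1]*.02,top=np.array([.415,.3265,.055]),base=np.array([.415,.3265,0])).items():
    k=c['camera_from_world'][:3,:3]@q+c['camera_from_world'][:3,3]
    print(n,((f*k[0]/k[2]+c['cx']-330)*3).round(),((f*k[1]/k[2]+c['cy']-190)*3).round())
```

```text
tcp 385.0 210.0
padL 425.0 210.0
padR 344.0 209.0
top 358.0 286.0
base 336.0 343.0
```

The projected positions agree with the picture: bolt top predicted at (358,286), seen at (358,290). Clear of the hammer, so I descend.

```bash
python3 -m creep '[[0,0,0,3,0.05,0.05,45],[0,0,0,3,0,0,45],[0,0,0,2.8,0,0,45],[0,0,0,1.6,0,0,45],[0,0,0,0,0,0,45],[0,0,0,0,0,0,45],[0,0,0,0,0,0,5],[0,0,0,0,0,0,5]]' 40
python3 -m creep '[[0,0,0,0,0,0,5],[0,0,0,0,0,0,5],[0,0,0,0,0,0,5],[0,0,0,0,0,0,5],[0,0,0,0,0,0,5]]'
python3 -m creep '[[0,0,0,-1.5,0,0,5],[0,0,0,-3,0,0,5],[0,0,0,-3,0,0,5],[0,0,0,-3,0,0,5],[0,0,0,0,0,0,5],[0,0,0,0,0,0,5]]' 
python3 go.py
```

```text
time_s: 31.6
tcp_pos: [0.4158, 0.3273, 0.0177]
eef_rot: [12.3, 89.9, 57.1]
contact_force: [-0.4, -0.4, 0.1]
gripper_width: 0.0286
time_s: 32.1
tcp_pos: [0.4154, 0.3272, 0.0172]
eef_rot: [2.5, 89.9, 47.4]
contact_force: [-1.5, -0.8, 6.5]
gripper_width: 0.0149
time_s: 32.7
tcp_pos: [0.4151, 0.327, 0.1219]
eef_rot: [29.1, 89.9, 73.9]
contact_force: [-0.6, 0.5, -2.1]
gripper_width: 0.0145
t 32.7 tcp [0.4151 0.327  0.1219] jaw 134.8 tilt [0.    0.001] w 0.0145 F [-0.6  0.5 -2.1] j [  59.   12.  -26.   -0.  -52. -105.]
```

```bash
python3 -m creep '[[-0.129,0,0,0,0,0,5],[-0.129,0,0,0,0,0,5],[-0.129,0,0,0,0,0,5],[-0.129,0,0,0,0,0,5],[-0.129,0,0,0,0,0,5],[-0.129,0,0,0,0,0,5],[-0.129,0,0,0,0,0,5],[0,0,0,0,0,0,5]]'
python3 go.py '(.612,-.272,.122)'
```

```text
time_s: 33.5
tcp_pos: [0.4145, 0.326, 0.12]
eef_rot: [135.8, 89.8, -127.5]
contact_force: [0.6, -0.9, -1.4]
gripper_width: 0.0147
t 33.5 tcp [0.4145 0.326  0.12  ] jaw -173.3 tilt [-0.002 -0.002] w 0.0147 F [ 0.6 -0.9 -1.4] j [ 59.  12. -26.  -0. -52. -53.]
(.612,-.272,.122) [ -0.1  -12.65 -61.69]
```

```bash
python3 -m creep '[[0,0,0,0,-0.79,-3.86,5],[0,0,0,0,-0.79,-3.86,5],[0,0,0,0,-0.79,-3.86,5],[0,0,0,0,-0.79,-3.86,5],[0,0,0,0,-0.79,-3.86,5],[0,0,0,0,-0.79,-3.86,5],[0,0,0,0,-0.79,-3.86,5],[0,0,0,0,-0.79,-3.86,5]]' 
python3 -m creep '[[0,0,0,0,-0.79,-3.86,5],[0,0,0,0,-0.79,-3.86,5],[0,0,0,0,-0.79,-3.86,5],[0,0,0,0,-0.79,-3.86,5],[0,0,0,0,-0.79,-3.86,5],[0,0,0,0,-0.79,-3.86,5],[0,0,0,0,-0.79,-3.86,5],[0,0,0,0,-0.79,-3.86,5]]' 
python3 -m creep '[[0,0,0,0,0,0,5],[0,0,0,0,0,0,5],[0,0,0,0,0,0,5]]'
python3 go.py '(.612,-.272,.122)' '(.612,-.272,.028)'
python3 - <<'E'
from h import *
p,d=r.capture("scene")
cv2.imwrite("pics/e.png",cv2.resize(p[80:280,80:310],(690,600)))
E
```

```text
time_s: 34.3
tcp_pos: [0.5131, 0.0256, 0.1207]
eef_rot: [99.4, 89.9, -164.3]
contact_force: [0.1, 0.3, -1.2]
gripper_width: 0.0149
time_s: 35.1
tcp_pos: [0.6113, -0.2736, 0.1201]
eef_rot: [66.7, 89.9, 163.0]
contact_force: [0.8, 1.6, -0.9]
gripper_width: 0.0153
time_s: 35.4
tcp_pos: [0.6109, -0.2716, 0.1205]
eef_rot: [65.2, 89.9, 161.7]
contact_force: [-0.2, 0.2, -0.4]
gripper_width: 0.0152
t 35.4 tcp [ 0.6109 -0.2716  0.1205] jaw -173.5 tilt [-0.002  0.001] w 0.0152 F [-0.2  0.2 -0.4] j [ -7.  24.  -8.  -0. -58.  14.]
(.612,-.272,.122) [-0.15 -0.11 -0.05]
(.612,-.272,.028) [ 9.4  -0.02 -0.01]
```

View pics/e.png

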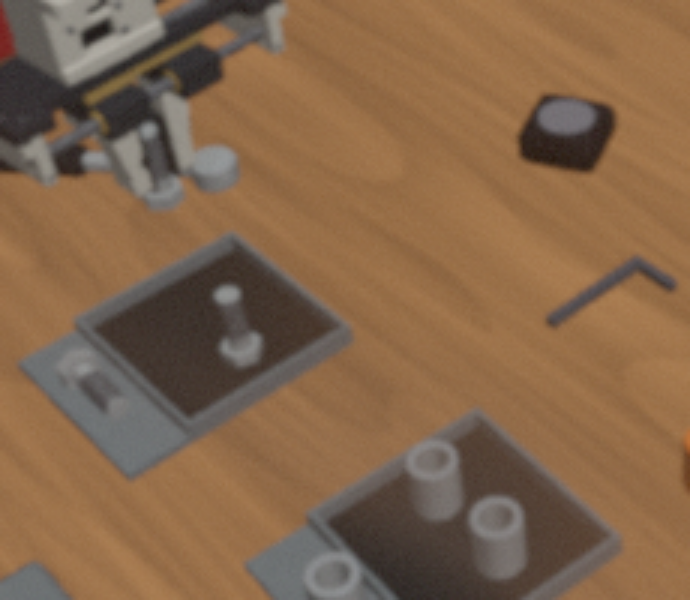

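Both bushes stand in their tray at (435,480) and (497,537). The first bolt is upright at (235,325), and the second is held upright over the free half of that tray.

```bash
python3 -m creep '[[0,0,0,3,-0.1,0,5],[0,0,0,3,0,0,5],[0,0,0,2,0,0,5],[0,0,0,1.2,0,0,5],[0,0,0,0.4,0,0,5],[0,0,0,0.1,0,0,5],[0,0,0,0,0,0,5],[0,0,0,0,0,0,5]]' | grep -E "tcp|force"
for i in 1 2 3 4 5 6; do python3 -m creep '[[0,0,0,0.05,0,0,5],[0,0,0,0,0,0,5]]' | grep -E "tcp|force"; done
```

```text
tcp_pos: [0.6134, -0.2722, 0.0258]
contact_force: [0.5, 0.3, -1.0]
tcp_pos: [0.6128, -0.2722, 0.0246]
contact_force: [0.1, -0.1, -0.9]
tcp_pos: [0.6125, -0.2721, 0.0236]
contact_force: [0.4, 0.1, -0.7]
tcp_pos: [0.6125, -0.2721, 0.0229]
contact_force: [0.0, -0.6, -1.0]
tcp_pos: [0.6125, -0.2721, 0.0224]
contact_force: [-0.3, -1.0, -1.0]
tcp_pos: [0.6125, -0.2721, 0.022]
contact_force: [-0.3, -0.5, -2.0]
tcp_pos: [0.6126, -0.2721, 0.0215]
contact_force: [0.3, -1.0, -0.4]
```

```bash
for i in 1 2 3; do python3 -m creep '[[0,0,0,0.05,0,0,5],[0,0,0,0,0,0,5]]' | grep -E "tcp|force"; done
```

```text
tcp_pos: [0.6127, -0.2721, 0.0213]
contact_force: [-1.0, 0.8, 1.6]
tcp_pos: [0.6127, -0.2721, 0.0213]
contact_force: [-1.7, 1.0, 5.5]
tcp_pos: [0.6127, -0.2722, 0.0213]
contact_force: [-2.8, 1.8, 8.3]
```

Contact at 21.3 mm (expected 21.2). I release, retreat and move the arm out of the top view.

```bash
python3 -m creep '[[0,0,0,-0.1,0,0,60],[0,0,0,0,0,0,60],[0,0,0,0,0,0,60],[0,0,0,0,0,0,60],[0,0,0,-1.5,0,0,60],[0,0,0,-3,0,0,60],[0,0,0,-3,0,0,60],[0,0,0,-3,0,0,60]]' 
python3 -m creep '[[0,0,0,-3,0,0,60],[0,0,0,-3,0,0,60],[0,0,0,0,3.5,-3,60],[0,0,0,0,3.5,-3,60],[0,0,0,0,3.5,-3,60],[0,0,0,0,3.5,-3,60],[0,0,0,0,3.5,-3,60],[0,0,0,0,3.5,-3,60]]'
python3 -m creep '[[0,0,0,0,2,-4,60],[0,0,0,0,2,-4,60],[0,0,0,0,2,-4,60],[0,0,0,0,0,0,60],[0,0,0,0,0,0,60],[0,0,0,0,0,0,60]]'
python3 - <<'E'
from h import *
p,d=r.capture("top");cv2.imwrite("pics/f.png",p);W=cloud("top",d)
p,d=r.capture("scene");cv2.imwrite("pics/g.png",p);W2=cloud("scene",d)
for n,x,y,H,rad in[("tnut",.595,.2815,.034,.03),("bush1",.599,-.02,.044,.025),("bush2",.599,.041,.044,.025),("bolt1",.612,-.212,.059,.02),("bolt2",.612,-.272,.059,.02),("tin",.336,.228,.026,.03)]:
    for A in(W,W2):
        w=A.reshape(-1,3);w=w[(np.hypot(w[:,0]-x,w[:,1]-y)<rad)&(abs(w[:,2]-H)<.008)]
        if len(w):print(n,len(w),np.round(np.median(w,0),4),[np.round(q,1) for q in cv2.minAreaRect((w[:,:2]*1000).astype(np.float32))[1:2]],'zstd',w[:,2].std().round(4))
E
```

```text
time_s: 38.85
tcp_pos: [0.6126, -0.2722, 0.1283]
eef_rot: [-131.1, 90.0, -34.5]
contact_force: [0.5, -0.8, 1.3]
gripper_width: 0.0526
time_s: 39.65
tcp_pos: [0.4233, -0.4762, 0.1875]
eef_rot: [-137.7, 89.9, -41.1]
contact_force: [1.3, -0.4, -0.1]
gripper_width: 0.0526
time_s: 40.25
tcp_pos: [0.379, -0.6006, 0.1867]
eef_rot: [-118.3, 90.0, -21.7]
contact_force: [0.3, 0.4, 0.3]
gripper_width: 0.0526
tnut 127 [0.5931 0.2783 0.035 ] [array([30. , 18.6])] zstd 0.0025
tnut 258 [0.5972 0.2814 0.0331] [array([31. , 18.7])] zstd 0.002
bush1 117 [ 0.5962 -0.0211  0.0439] [array([30. , 30.2])] zstd 0.0024
bush1 171 [ 0.5998 -0.0178  0.0422] [array([32.2, 30.2])] zstd 0.0024
bush2 113 [0.5967 0.0391 0.0441] [array([29.8, 30.4])] zstd 0.0023
bush2 185 [0.6003 0.0413 0.0425] [array([30.9, 30.4])] zstd 0.0023
bolt1 55 [ 0.6097 -0.2115  0.0591] [array([15.4, 15.4])] zstd 0.0024
bolt1 59 [ 0.6131 -0.2097  0.0571] [array([16.5, 15.2])] zstd 0.0024
bolt2 58 [ 0.6106 -0.2709  0.0588] [array([15.3, 14.6])] zstd 0.0026
bolt2 57 [ 0.6133 -0.2687  0.0573] [array([16.4, 15.5])] zstd 0.0024
tin 432 [0.3349 0.2274 0.0269] [array([49.2, 47.1])] zstd 0.0018
tin 512 [0.338  0.2294 0.025 ] [array([49.8, 49.1])] zstd 0.0017
```

View pics/f.png

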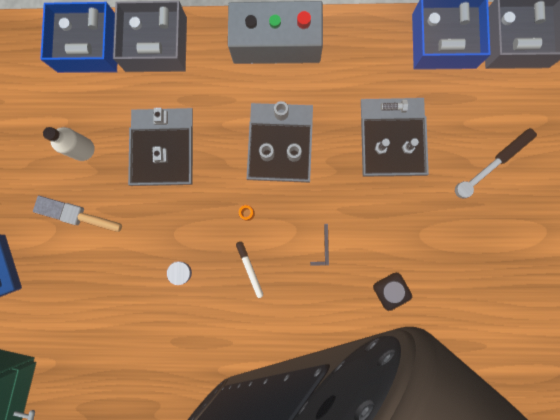

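View pics/g.png

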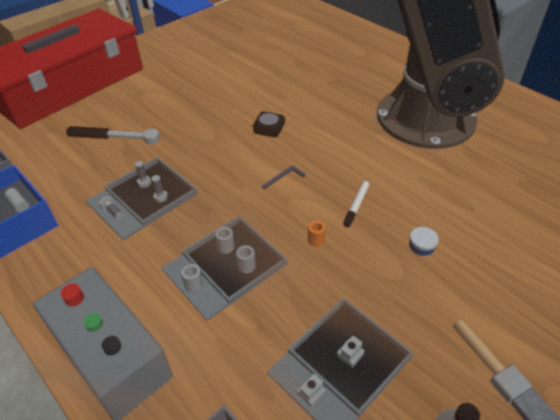

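The pictures show all five parts upright in the right trays: the T-nut at (160,155), the bushes at (267,152) and (294,152), and the bolts at (384,145) and (411,145). The tin, hex key and orange bush are where they were.

```bash
python3 -c "
from plant import r
print(r.close_job())"
```

```text
the job is handed in; nothing more can be done
None
```

All five parts are in the trays with their matching samples. The T-slot nut is on its base, both bushes are on end, and both bolts are upright on their heads. I handed the job in at about 40 s, with the arm clear of everything.

- **Standing upright:** in the last pictures, part tops measured about 34 mm (nut), 43–44 mm (bushes) and 57–59 mm (bolts). That is their own height plus the 4 mm tray floor, so none is leaning or lying.
- **Bystanders:** the tin measured within 1 mm of its first position. The hex key and the orange look-alike were checked only by eye in the pictures, and neither had moved.
- **Forces:** the highest I read was about 24 N, when setting down the second bush.
- **Disagreements:** the two cameras differed by 2–4 mm in position, slightly more than the stated calibration. The gripper read about 15 mm on the 16 mm bolt shanks and about 31 mm on the first 32 mm bush. Neither affected the result.

No check failed.

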